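# Strip the balance bar: stop collar, then counterweight

### The job

Slide the round stop collar off the free end of the horizontal bar and put it in the steel parts tray. Then slide the counterweight block off the bar, stand it upright on the rubber mat and let go, so that you can take it again by its two bored faces, and stand it fully down in the empty channel of the aluminium weight rack, between the walls and not sticking out at either end. Set both parts down without dropping them, and leave the stored weight and the other bench things where they are.

Things in the scene. Friction and masses are not known exactly. Their poses are not given: they have to be found in the camera images.
- stand: Fixed grey upright (36 x 30 mm, 131 mm high) on a dark base plate (110 x 90 x 14 mm), origin on the table under the upright's centre. A round steel bar, 12 mm diameter, sticks out level along the stand's -y, its axis 115 mm above the table, from the upright's face at y = -15 mm to its free end at y = -125 mm. A shoulder (30 mm diameter) ends at y = -22 mm; nothing else holds the parts on the bar.
- bar_tip (a point): Centre of the bar's free end face; axes as the stand's (the bar runs back from here along +y).
- collar: Round dark-steel stop collar, 38 mm diameter, 18 mm wide, 16 mm bore, 80 g, on the bar outside the counterweight block (a gap of 11 to 35 mm between them). Origin at its centre, bore along its y. Not tightened: it slides and turns freely and hangs 2 mm below the bar's axis.
- block: Steel counterweight block threaded on the bar next to the stand's shoulder: 44 mm (its x) by 34 mm (its y, along the bore) by 50 mm high; origin at the centre of its underside, z up. The 16 mm bore runs along its y, its axis 33 mm above the underside. About 350 g (hidden, 250 to 450 g). Slides freely; on the bar it hangs 2 mm low, so its underside is about 80 mm above the table. The same either way round.
- tray: Open steel parts tray, 120 (x) x 100 (y) x 26 mm high, walls and floor about 4 mm, origin at the centre of its underside, fixed, empty.
- mat: Thin black rubber mat 140 x 140 x 3 mm lying on the table, origin at the centre of its underside, fixed.
- rack: Fixed aluminium weight rack: base 100 (x) x 122 (y) x 8 mm, origin at the centre of its underside. Three upright walls along its x, 50 mm long, 6 mm thick, up to 64 mm above the table, at y = -58, 0 and +58 mm, make two channels 52 mm wide, open at both ends and above. A block stands in a channel with its bore along the rack's x; the walls overtop it by 6 mm, so that it can only be held there by its bored end faces.
- liner: Thin dark liner (48 x 50 mm, look only) on the floor of the rack's empty channel: its origin is the spot where the underside's centre of the block must go, 8 mm above the table. Axes as the rack's. Which of the two channels is empty varies.
- stored: A second block, the same as the counterweight, already standing in the rack's other channel; origin at the centre of its underside. Leave it.
- dish: Bystander: clear round dish with lid, 58 mm diameter, 14 mm high; origin at the centre of its underside.
- objective: Bystander: steel microscope objective standing on its brass thread, 33 mm diameter, 46 mm high; origin at the centre of its underside.
- reagent: Bystander: amber bottle, 52 mm diameter, 110 mm high; origin at the centre of its underside.
- slidebox: Bystander: grey slide box, 85 x 40 x 30 mm; origin at the centre of its underside.
- driver: Bystander: black-handled screwdriver lying flat, 170 mm long along its x; origin under its middle.
- beaker: Bystander: clear open beaker, 60 mm diameter, 75 mm high; origin at the centre of its underside.

How it is judged:
On the way, in this order (a step that is already met when the one before it is completed fails the run):
1. the stop collar is off the bar and let go in the tray (x of collar in the frame of tray between -0.056 and 0.056 m and y of collar in the frame of tray between -0.046 and 0.046 m and z of collar in the frame of tray below 0.032 m and contact force between collar and the fingers below 0.1 N and linear speed of collar below 0.02 m/s), for 0.2 s.
2. the counterweight block stands upright on the mat, let go (x of block in the frame of mat between -0.065 and 0.065 m and y of block in the frame of mat between -0.065 and 0.065 m and z of block in the frame of mat below 0.006 m and angle between block's own z axis and vertical below 0.1 rad and contact force between block and the fingers below 0.1 N and linear speed of block below 0.02 m/s), for 0.2 s.
At the end, for the whole second after the job is handed in: Collar at rest in the tray, within its walls. Block at rest on the floor of the empty channel (height within 4 mm), within 10 mm of its centre along it and 8 mm across, upright within 0.08 rad, bore along the channel within 0.25 rad. Neither is touched (all of step 1 and x of block in the frame of liner between -0.01 and 0.01 m and y of block in the frame of liner between -0.008 and 0.008 m and z of block in the frame of liner between -0.004 and 0.004 m and angle between block's own z axis and vertical below 0.08 rad and angle between the y axis of block and the x axis of rack, either way round below 0.25 rad and contact force between block and the fingers below 0.1 N and linear speed of block below 0.02 m/s).
It fails at once if the collar is dropped (falls free faster than 0.75 m/s, about 30 mm) (linear speed of collar above 0.75 m/s and contact force between collar and the fingers below 0.05 N).
It fails at once if the block is dropped (falls free faster than 0.75 m/s, about 30 mm) (linear speed of block above 0.75 m/s and contact force between block and the fingers below 0.05 N).
It fails at once if the stored weight is moved by more than 12 mm (distance of stored from where it was at the start of the episode above 0.012 m).
It fails at once if a bystander is moved by more than 30 mm (distance of any of dish, objective, reagent, slidebox, driver, beaker from where it was at the start of the episode above 0.03 m).
It also fails if it takes over 67 s, if anything falls off the work surface, if the arm or the gripper's body presses on something with over 40 N, if the wrist force passes 120 N, or if a joint passes its speed limit or range.

### The arm

A 6-joint arm with a two-finger parallel gripper is mounted at the origin on the work surface. World frame = base frame: x ahead of the robot, y to its left, z up, the work surface at z = 0. Lengths are in m, angles in rad, forces in N, time in s.
With the tool pointing down it reaches from about 0.275 to 0.825 m from the base axis. Payload 4.9 kg.
Tool frame: the origin (TCP) lies midway between the tips of the shut fingers; the grasp point (between the pads) lies 19 mm behind it (grip_point_offset is the distance from the TCP to the grasp point, in m); z points along the fingers, x is the direction in which the jaws open and shut, and the axes are right-handed (so a half turn about z gives the same grasp; the last joint's range is limited). The gripper opens to 85 mm and grips with 20 to 120 N. Pads are 22 mm wide; open, the fingers measure 114 mm over their backs; the gripper's body (76 mm by 85 mm) begins 54 mm behind the grasp point. The pads swing forward as they close: fully open they stand 13 mm farther back than shut.
Start: joints at [-1.323, 0.326, -0.193, 1.052, 0, 1.437], TCP at [0.205, -0.51, 0.231] pointing down, gripper open.
Joint ranges: [-2.65, 2.65], [-0.97, 1.79], [-1.3, 1.35], [-1.93, 2.1], [-1.47, 1.37], [-3.14, 3.14]. Speed limits (rad/s): [2.57, 2.57, 3.14, 3.14, 3.14, 3.14].

### API

Orientations are given as a rotation vector (axis times angle).
In Python, from cell import * gives the robot as it stands. Calls block until the motion is done:
- movep(position, orientation): joint-space move of the TCP to a pose.
- move_l(position, velocity=0.15, rot=None, until_force=None): straight line of the TCP; rot=None keeps the orientation; velocity is the mean speed in m/s. With until_force (N) it stops when the force on the tool has changed by that much, and returns True; else False.
- set_joints(angles): joint-space move.
- let_go() and grab(newtons=None): open the fingers fully, or close them until they stop; newtons is the grip in N (None keeps the last).
- sleep(seconds).
- ik(position, orientation): joint angles nearest the present ones, or None.
- get_state(): the state.
- grab_frame(name): name is "side" or "top"; returns a dict with "img" (480x640x3 uint8, red, green, blue), "fx", "fy", "cx", "cy" (pixels), "cam_to_world" (4x4, takes a point from camera to world coordinates). Camera axes: x right, y down, z forward; pixel columns grow to the right and rows downward; lengths in m; the calibration is good to about 2 mm. A picture is of the moment at which its call begins. There is no depth.
A pose or a line that the arm cannot do raises MotionError and nothing moves.
- sign_off(): hands the job in, once; it reports no verdict.
Trained networks look in the newest picture that a camera, given by its name, has taken for a name from the list of things; names that differ only in an ending like _2 or _b are one class to them, and where a whole thing is asked for, a point or a joint stands for the part that bears it (a point fixed in the world has none). Each returns a list of dicts, best first, with "score" (0 to 1); they miss things now and then, are a little off and sometimes report something else, mostly with a low value. They report only what shows in the picture. A call takes as long as a camera call.
- spot_in(camera, name): "centre" ([column, row] in pixels, amid what is visible of it).
- silhouettes(camera, name): "mask" (480x640 bool, what is visible of it) and "centre" ([column, row] in pixels, amid what is visible of it).
- tip_of(camera, name): "centre" ([column, row] in pixels: a listed point, or the origin of a listed thing).
The state is a dict: "clock": time; "q": joint angles; "joint_velocities": joint speeds; "tau": joint torques, N m; "position": TCP position; "eef_rot": TCP orientation; "contact_force": force on the tool from outside, world axes, zero at the start; "wrist_torque": the same for the moment, N m; "finger_gap": opening from 0.0 (shut) to 1.0 (fully open).
Only numpy, scipy, OpenCV 4.12 (cv2) and the standard library are available. Lean on these libraries where they do the work, as an engineer would, in place of code of your own. Each camera call takes 0.05 s, during which the arm holds its last target.

## Working session

There is one attempt and no reset: what is moved stays moved. The work goes in short steps, each a Python script; the robot and the scene stay as the last script left them, time stands still between calls to the robot, and variables do not carry over. Pictures are saved under pics/ and viewed, and the job is handed in when it is done.

```bash
ls; mkdir -p pics; python3 - <<'E'
from cell import *
import cv2
s=get_state(); print(s)
for c in ("side","top"):
    f=grab_frame(c); cv2.imwrite(f"pics/{c}0.png",f["img"][:,:,::-1]); print(c,f["fx"],f["fy"],f["cx"],f["cy"],f["cam_to_world"])
    for n in ["stand","bar_tip","collar","block","tray","mat","rack","liner","stored","dish","objective","reagent","slidebox","driver","beaker"]:
        print(n,[(d["centre"],d["score"]) for d in tip_of(c,n)][:2],[(d["centre"],d["score"]) for d in spot_in(c,n)][:2] if n!="bar_tip" else "")
E
```

```text
pics
{'clock': 0.0, 'q': array([-1.32319281e+00,  3.26961963e-01, -1.93582380e-01,  1.05200614e+00,
       -4.02915908e-05,  1.43657806e+00]), 'joint_velocities': array([ 0.00075176,  0.000502  ,  0.0004615 ,  0.00077227, -0.00199254,
       -0.00099989]), 'tau': array([ 1.02665490e-03, -4.43397331e+01,  2.62440830e+01,  1.54921581e-02,
       -6.10293000e-05, -4.43882712e-06]), 'position': array([ 0.20478128, -0.50982356,  0.23049257]), 'eef_rot': array([-2.60166442e+00,  1.75891814e+00,  2.09703124e-03]), 'contact_force': array([-0.59729104, -0.09746556, -0.23828985]), 'wrist_torque': array([-0.01718204,  0.02592781, -0.04280516]), 'finger_gap': 1.0011762122853658}
side 514.4170419545146 514.4170419545146 315.93926100592387 247.23820824053598 [[-0.79927284 -0.33799242  0.49691453 -0.05501561]
 [-0.6007381   0.47223458 -0.64506452  0.75972503]
 [-0.01663331 -0.81409804 -0.5804892   0.81830815]
 [ 0.          0.          0.          1.        ]]
stand [([259.3, 388.5], 0.64)] [([254.5, 385.7], 0.81)]
bar_tip [([308.3, 315.0], 0.7)] 
collar [([284.5, 323.8], 0.51), ([260.1, 388.2], 0.
[... 1548 characters left out ...]
 [([406.3, 295.5], 0.92), ([234.1, 339.8], 0.24)] [([406.9, 296.9], 0.73), ([324.1, 163.7], 0.72)]
liner [([418.8, 295.3], 0.65)] [([416.5, 297.8], 0.93)]
stored [([395.5, 285.1], 0.82)] [([394.3, 283.9], 0.61), ([404.0, 292.7], 0.32)]
dish [([249.4, 195.6], 0.88)] [([248.4, 193.2], 0.63)]
objective [([236.7, 338.0], 0.47), ([200.9, 294.6], 0.31)] [([248.4, 192.5], 0.7), ([231.8, 340.5], 0.53)]
reagent [([479.8, 244.9], 0.77)] [([403.1, 297.0], 0.62), ([485.8, 240.1], 0.57)]
slidebox [([496.0, 357.4], 0.62)] [([495.5, 355.7], 0.66)]
driver [([176.4, 170.7], 0.67), ([312.1, 162.5], 0.66)] [([327.8, 164.5], 0.98)]
beaker [([177.5, 170.3], 0.94), ([201.5, 298.2], 0.35)] [([170.9, 162.4], 0.96)]
```

View pics/side0.png

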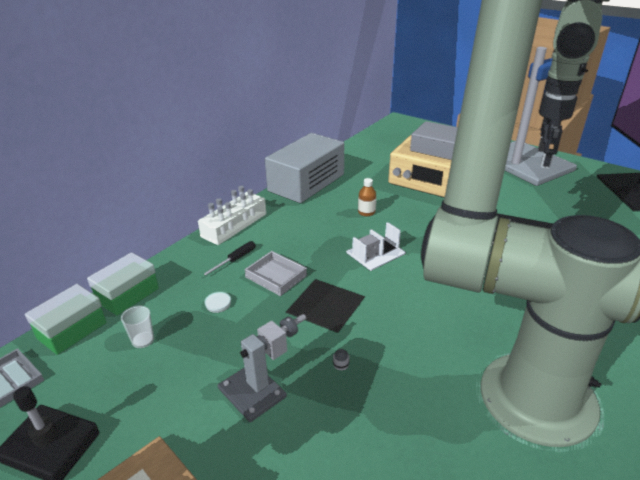

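View pics/top0.png

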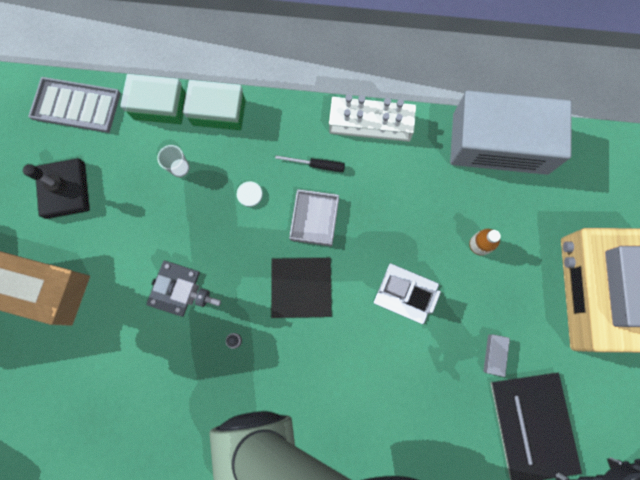

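The arm blocks nothing. The top view shows the stand at (178,288), collar near (202,297), mat at (301,287), rack at (406,295) with its liner at (419,296), tray at (314,217) and objective at (233,341). Next I triangulate these and zoom in.

```bash
cat > h.py <<'E'
from cell import *
import cv2, numpy as np
from scipy.optimize import least_squares
from scipy.spatial.transform import Rotation as R
def proj(f,P):
    T=np.linalg.inv(f["cam_to_world"]); p=np.atleast_2d(P)@T[:3,:3].T+T[:3,3]
    return np.c_[f["fx"]*p[:,0]/p[:,2]+f["cx"],f["fy"]*p[:,1]/p[:,2]+f["cy"]]
def ray(f,uv):
    d=f["cam_to_world"][:3,:3]@np.array([(uv[0]-f["cx"])/f["fx"],(uv[1]-f["cy"])/f["fy"],1]); return f["cam_to_world"][:3,3],d
def onz(f,uv,z):
    o,d=ray(f,uv); return o+d*(z-o[2])/d[2]
def tri(fs,uvs):
    A=[];b=[]
    for f,uv in zip(fs,uvs):
        o,d=ray(f,uv); d=d/np.linalg.norm(d); M=np.eye(3)-np.outer(d,d); A.append(M); b.append(M@o)
    return np.linalg.lstsq(np.vstack(A),np.hstack(b),rcond=None)[0]
def crop(f,u,v,w,h,k,name):
    im=f["img"][v:v+h,u:u+w,::-1]; cv2.imwrite(name,cv2.resize(im,None,fx=k,fy=k,interpolation=cv2.INTER_CUBIC))
E
python3 - <<'E'
from h import *
S=grab_frame("side");T=grab_frame("top")
P={"stand":((259.3,388.5),(179.2,290.2),0),"bar_tip":((308.3,315),(220.2,301.1),.115),"collar":((284.5,323.8),(201.7,296.6),.113),"block":((275.1,348),(188.3,295.8),.08),"tray":((275.7,273),(313.4,219.6),0),"mat":((324.5,305.3),(301.6,287.4),0),"rack":((374.9,254.7),(406.3,295.5),0),"liner":((386.7,243.6),(418.8,295.3),.008),"stored":((368.2,257.4),(395.5,285.1),.008),"objective":((343.2,366.1),(236.7,338),0)}
for n,(a,b,z) in P.items():
    print(n,tri([S,T],[a,b]).round(4),"z=",z,onz(S,a,z).round(4)[:2],onz(T,b,z).round(4)[:2])
crop(T,140,250,110,100,7,"pics/t_stand.png");crop(S,210,300,110,120,5,"pics/s_stand.png")
crop(T,360,250,100,80,7,"pics/t_rack.png");crop(S,330,210,100,80,7,"pics/s_rack.png")
E
```

```text
stand [ 4.485e-01  3.019e-01 -3.000e-04] z= 0 [0.447  0.3015] [0.4496 0.3026]
bar_tip [0.4246 0.1751 0.1156] z= 0.115 [0.4199 0.1726] [0.4293 0.1781]
collar [0.4374 0.2196 0.1169] z= 0.113 [0.4437 0.2181] [0.4345 0.2185]
block [0.4359 0.2563 0.0826] z= 0.08 [0.4389 0.2551] [0.4348 0.2562]
tray [0.6494 0.0115 0.0114] z= 0 [0.6611 0.0015] [0.6505 0.0112]
mat [ 0.4889  0.0217 -0.0058] z= 0 [0.4869 0.0277] [0.4865 0.0202]
rack [ 0.4974 -0.2224 -0.0058] z= 0 [ 0.4964 -0.214 ] [ 0.4939 -0.2231]
liner [ 0.4903 -0.2515  0.018 ] z= 0.008 [ 0.4918 -0.2669] [ 0.4966 -0.2505]
stored [ 0.5125 -0.199  -0.0064] z= 0.008 [ 0.499 -0.184] [ 0.5143 -0.1954]
objective [ 0.3523  0.1529 -0.0065] z= 0 [0.3453 0.1559] [0.3561 0.1539]
```

```bash
python3 - <<'E'
import cv2,numpy as np
a=[cv2.resize(cv2.imread(f"pics/{n}.png"),(400,300)) for n in ("t_stand","s_stand","t_rack","s_rack")]
cv2.imwrite("pics/m1.png",np.vstack([np.hstack(a[:2]),np.hstack(a[2:])]))
E
```

```text
(no output)
```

View pics/m1.png

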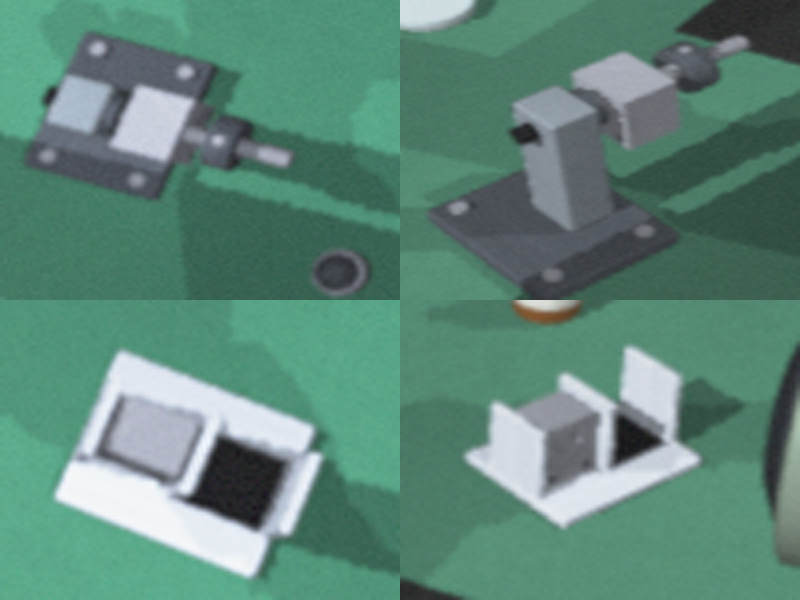

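```bash
cat > fit.py <<'E'
from h import *
from scipy.optimize import minimize
def box(cx,cy,z0,lx,ly,lz):
    return np.array([[cx+a*lx/2,cy+b*ly/2,z0+c*lz] for a in(-1,1) for b in(-1,1) for c in(0,1)])
def cyl(y0,y1,r,z):
    t=np.linspace(0,2*np.pi,24,endpoint=False); return np.vstack([np.c_[r*np.cos(t),np.full(24,y),z+r*np.sin(t)] for y in(y0,y1)])
K=4
def render(f,parts,p):
    m=np.zeros((480,640),np.uint8); c,s=np.cos(p[2]),np.sin(p[2])
    for P in parts:
        W=np.c_[p[0]+c*P[:,0]-s*P[:,1],p[1]+s*P[:,0]+c*P[:,1],P[:,2]]
        h=cv2.convexHull((proj(f,W)).astype(np.float32))
        cv2.fillConvexPoly(m,np.round(h*16).astype(np.int32),255,cv2.LINE_AA,4)
    return m
def fit(fs,masks,parts,p0,extra=None):
    def cost(p):
        q=np.array(p)*[1,1,5] if False else p
        e=0
        for f,m in zip(fs,masks):
            r=render(f,parts(p),p)/255.
            e+=np.sum((cv2.GaussianBlur(r,(0,0),1.0)-m)**2)/np.sum(m)
        return e
    ms=[cv2.GaussianBlur(m.astype(float),(0,0),1.0) for m in masks]; masks=ms
    n=len(p0); sim=np.vstack([p0]+[np.array(p0)+d for d in np.diag([.012,.012,.15,.01,.01][:n])])
    r=minimize(cost,p0,method="Nelder-Mead",options=dict(initial_simplex=sim,xatol=1e-5,fatol=1e-6,maxiter=600))
    return r.x,r.fun
E
cat > a.py <<'E'
from fit import *
S=grab_frame("side");T=grab_frame("top")
def mk(c,n,near):
    l=silhouettes(c,n); 
    l=[d for d in l if np.hypot(*(np.array(d["centre"])-near))<25]
    return l[0]["mask"] if l else np.zeros((480,640),bool)
N={"stand":((258,370),(178,290)),"collar":((285,324),(202,297)),"block":((275,340),(186,292)),"tray":((276,272),(313,218)),"mat":((324,305),(301,287)),"rack":((378,250),(406,296)),"stored":((367,246),(395,284)),"liner":((387,245),(418,297))}
M={n:[mk("side",n,v[0]),mk("top",n,v[1])] for n,v in N.items()}
for n in M: print(n,[int(m.sum()) for m in M[n]])
np.savez("masks.npz",**{n:np.array(M[n]) for n in M})
F=[S,T]
res={}
def run(n,masks,parts,p0):
    for tag,ff,mm in (("both",F,masks),("side",F[:1],masks[:1]),("top",F[1:],masks[1:])):
        x,c=fit(ff,mm,parts,p0); print(n,tag,x.round(4),round(c,4))
        if tag=="both": res[n]=x
rack=lambda p:[box(0,0,0,.1,.122,.008)]+[box(0,y,0,.05,.006,.064) for y in(-.058,0,.058)]+[box(0,p3,.008,.034,.044,.05) for p3 in (.029,)]
run("rack",[M["rack"][i]|M["stored"][i]|M["liner"][i] for i in(0,1)],rack,[.494,-.223,-.42])
run("tray",M["tray"],lambda p:[box(0,0,0,.12,.1,.026)],[.65,.01,0])
run("mat",M["mat"],lambda p:[box(0,0,0,.14,.14,.003)],[.487,.022,0])
st=lambda p:[box(0,0,0,.11,.09,.014),box(0,0,0,.036,.03,.131),cyl(-.022,-.015,.015,.115),cyl(-.125,-.015,.006,.115),
  box(0,p[3],.08,.044,.034,.05),cyl(p[4]-.009,p[4]+.009,.019,.113)]
run("stand",[M["stand"][i]|M["block"][i]|M["collar"][i] for i in(0,1)],st,[.4485,.302,-.22,-.04,-.083])
PARTS=dict(rack=rack,tray=lambda p:[box(0,0,0,.12,.1,.026)],mat=lambda p:[box(0,0,0,.14,.14,.003)],stand=st)
for f,nm in((S,"side"),(T,"top")):
    im=cv2.resize(f["img"][:,:,::-1],None,fx=4,fy=4,interpolation=cv2.INTER_CUBIC)
    for n,p in res.items():
        for P in PARTS[n](p):
            c,s=np.cos(p[2]),np.sin(p[2]); W=np.c_[p[0]+c*P[:,0]-s*P[:,1],p[1]+s*P[:,0]+c*P[:,1],P[:,2]]
            h=cv2.convexHull(proj(f,W).astype(np.float32))
            cv2.polylines(im,[np.round(h*4+1.5).astype(np.int32)],True,(0,0,255),1,cv2.LINE_AA)
    if nm=="side": a=im[4*210:4*420,4*200:4*420]
    else: b=im[4*180:4*340,4*140:4*450]
    cv2.imwrite("pics/ov_%s.png"%nm,cv2.resize(a if nm=="side" else b,None,fx=.9 if nm=="side" else .64,fy=.9 if nm=="side" else .64)[:600,:800])
cv2.imwrite("pics/ov_ts.png",b[4*70:,:480]);cv2.imwrite("pics/ov_tr.png",b[4*60:,4*200:])
E
python3 a.py
```

```text
stand [3013, 1685]
collar [0, 177]
block [699, 454]
tray [1589, 2239]
mat [2318, 3571]
rack [1178, 1756]
stored [307, 356]
liner [112, 399]
rack both [ 0.5    -0.2194 -0.3055] 0.0391
rack side [ 0.5009 -0.219  -0.3148] 0.0307
rack top [ 0.4997 -0.2203 -0.3069] 0.0065
tray both [ 0.6538  0.0105 -0.0278] 0.0466
tray side [ 0.6535  0.012  -0.0407] 0.0333
tray top [ 0.6536  0.01   -0.0391] 0.0107
mat both [0.4881 0.0228 0.1288] 0.061
mat side [0.487  0.0227 0.1122] 0.0387
mat top [0.4886 0.0222 0.1394] 0.0197
stand both [ 0.453   0.3139 -0.2086 -0.0544 -0.0619] 0.197
stand side [ 0.452   0.3152 -0.2017 -0.0547 -0.0579] 0.1088
stand top [ 0.4533  0.3126 -0.2067 -0.0314 -0.095 ] 0.0581
```

View pics/ov_side.png

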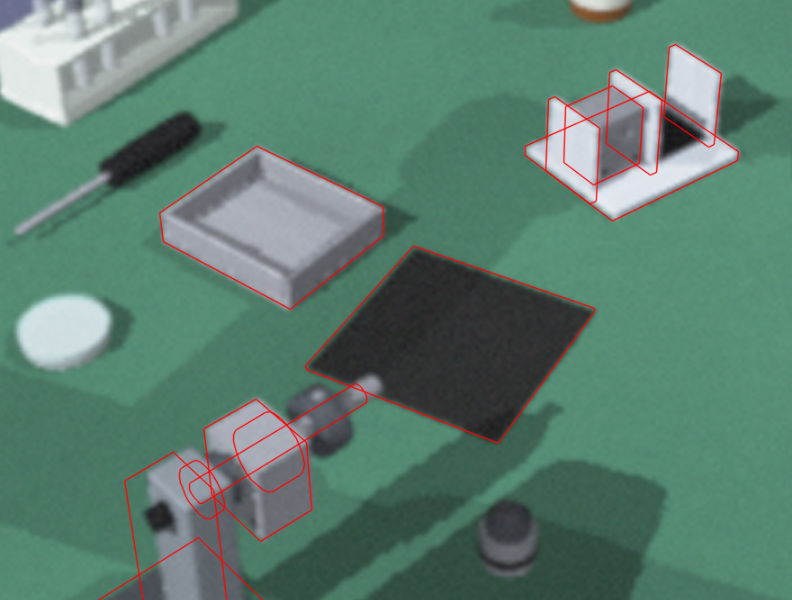

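View pics/ov_ts.png

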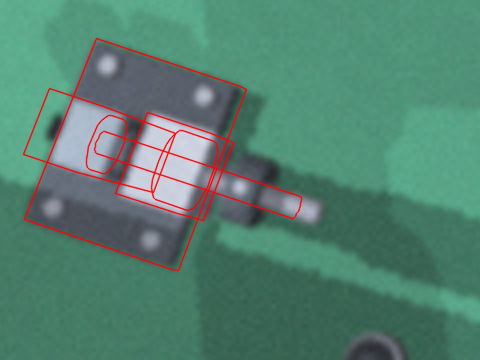

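View pics/ov_tr.png

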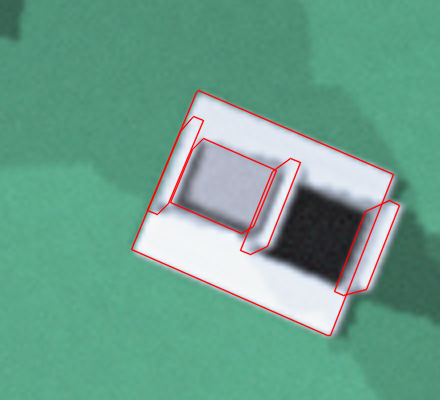

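Rack, tray and mat overlays fit closely. The stand's upright sits about 13 mm from the base plate centre, so the base offset needs to be a free parameter. I refit the stand with a colour mask (everything not green).

```bash
cat > b.py <<'E'
from fit import *
S=grab_frame("side");T=grab_frame("top")
def ng(f,roi,drop):
    im=cv2.GaussianBlur(f["img"],(0,0),.7).astype(float); m=((im[:,:,1]-im[:,:,0])<0.18*im[:,:,1]+3)
    z=np.zeros((480,640),bool); u0,v0,u1,v1=roi; z[v0:v1,u0:u1]=m[v0:v1,u0:u1]
    for P in drop: pass
    n,l,st,_=cv2.connectedComponentsWithStats(z.astype(np.uint8)); return l==1+np.argmax(st[1:,4])
ms=[ng(S,(205,300,318,425),[]),ng(T,(140,250,228,325),[])]
mat=np.load("masks.npz")["mat"][0]; ms[0]&=~mat
for m,n in zip(ms,"st"): cv2.imwrite(f"pics/ng_{n}.png",m.astype(np.uint8)*255)
st=lambda p:[box(0,p[5],0,.11,.09,.014),box(0,0,0,.036,.03,.131),cyl(-.022,-.015,.015,.115),cyl(-.125,-.015,.006,.115),
  box(0,p[3],.08,.044,.034,.05),cyl(p[4]-.009,p[4]+.009,.019,.113)]
import fit as FT
def fit6(fs,masks,p0):
    ms=[cv2.GaussianBlur(m.astype(float),(0,0),1.0) for m in masks]
    def cost(p): return sum(np.sum((cv2.GaussianBlur(render(f,st(p),p)/255.,(0,0),1.0)-m)**2)/m.sum() for f,m in zip(fs,ms))
    for k in range(3):
        sim=np.vstack([p0]+[np.array(p0)+d for d in np.diag([.01,.01,.08,.01,.01,.01])])
        r=minimize(cost,p0,method="Nelder-Mead",options=dict(initial_simplex=sim,xatol=1e-5,fatol=1e-6,maxiter=800)); p0=r.x
    return r.x,r.fun
p0=[.449,.302,-.21,-.04,-.085,.012]
for tag,i in(("both",(0,1)),("side",(0,)),("top",(1,))):
    x,c=fit6([[S,T][k] for k in i],[ms[k] for k in i],p0); print(tag,x.round(4),round(c,4))
    c_,s_=np.cos(x[2]),np.sin(x[2]); g=lambda y:np.round([x[0]-s_*y,x[1]+c_*y],4)
    print("  tip",g(-.125),"block",g(x[3]),"collar",g(x[4]),"gap",x[3]-.017-x[4]-.009)
    if tag=="both": res=x
p=res
for f,nm,(u,v,w,h) in((S,"side",(205,300,120,120)),(T,"top",(140,250,110,85))):
    im=cv2.resize(f["img"][:,:,::-1],None,fx=5,fy=5,interpolation=cv2.INTER_CUBIC)
    for P in st(p):
        c,s=np.cos(p[2]),np.sin(p[2]); W=np.c_[p[0]+c*P[:,0]-s*P[:,1],p[1]+s*P[:,0]+c*P[:,1],P[:,2]]
        cv2.polylines(im,[np.round(cv2.convexHull(proj(f,W).astype(np.float32))*5+2).astype(np.int32)],True,(0,0,255),1,cv2.LINE_AA)
    cv2.imwrite(f"pics/ov2_{nm}.png",im[5*v:5*(v+h),5*u:5*(u+w)])
E
python3 b.py
```

```text
both [ 0.4506  0.302  -0.2042 -0.0424 -0.0807  0.0135] 0.1018
  tip [0.4253 0.1796] block [0.442  0.2605] collar [0.4342 0.223 ] gap 0.012321064313310622
side [ 0.4505  0.3026 -0.2083 -0.0443 -0.0812  0.0135] 0.0398
  tip [0.4246 0.1803] block [0.4413 0.2592] collar [0.4337 0.2232] gap 0.010853704504367285
top [ 0.4499  0.3015 -0.1934 -0.0292 -0.0815  0.0131] 0.0577
  tip [0.4259 0.1788] block [0.4443 0.2728] collar [0.4343 0.2215] gap 0.026281957487232617
```

View pics/ov2_side.png

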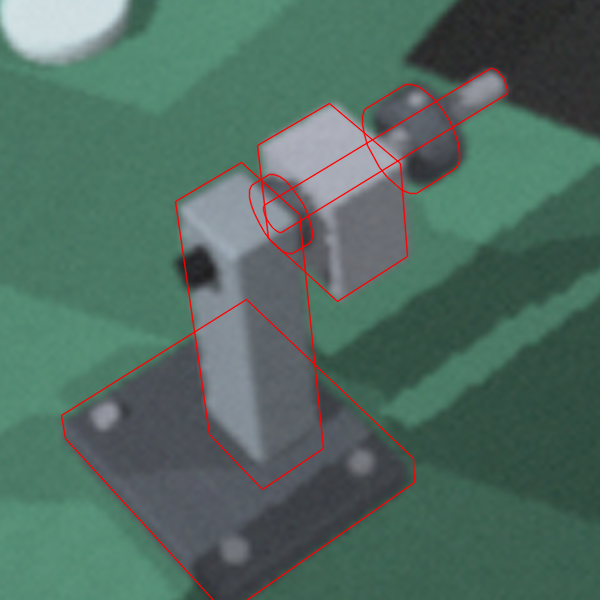

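View pics/ov2_top.png

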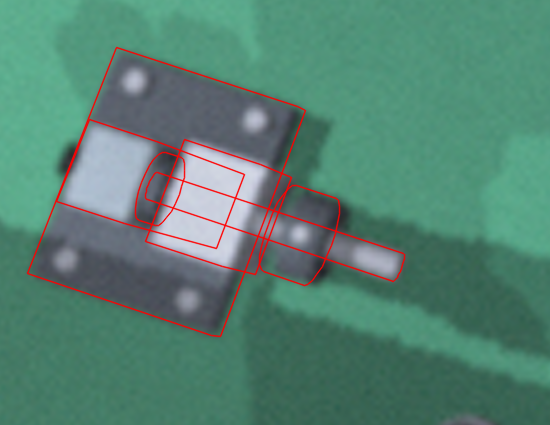

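```bash
cat >> h.py <<'E'
def down(psi): return (R.from_euler("z",psi)*R.from_euler("x",np.pi)).as_rotvec()
SX,SY,SPSI=.4504,.302,-.204
def bar(y,dx=0): 
    c,s=np.cos(SPSI),np.sin(SPSI); return np.array([SX+c*dx-s*y,SY+s*dx+c*y])
def stt(t=""):
    s=get_state(); print(t,"t%.2f"%s["clock"],"p",s["position"].round(4),"F",s["contact_force"].round(1),"gap %.3f"%s["finger_gap"],"q",s["q"].round(2)); return s
E
python3 - <<'E'
from h import *
stt()
for n,p,psi in [("col",[*bar(-.083),.10],SPSI),("tray",[.6538,.0105,.03],.6),("tray",[.6538,.0105,.03],-.66),("blk",[*bar(-.043),.1],SPSI),("mat",[.488,.0225,.03],0),("matg",[.488,.0225,.03],1.57),("rack",[.4908,-.247,.03],-.3055)]:
    for k in (0,np.pi,-np.pi):
        q=ik(p,down(psi+k)); print(n,psi,k,None if q is None else np.round(q,2))
E
```

```text
t4.10 p [ 0.2049 -0.5104  0.2313] F [-0.6 -0.  -0.8] gap 1.003 q [-1.32  0.33 -0.19  1.05 -0.    1.44]
col -0.204 0 [ 0.32  0.35 -0.54  0.68  0.    2.09]
col -0.204 3.141592653589793 [ 0.32  0.35 -0.54  0.68  0.   -1.05]
col -0.204 -3.141592653589793 [ 0.32  0.35 -0.54  0.68  0.   -1.05]
tray 0.6 0 [-0.1   0.69 -0.13  0.74 -0.    0.87]
tray 0.6 3.141592653589793 [-0.1   0.69 -0.13  0.74  0.   -2.27]
tray 0.6 -3.141592653589793 [-0.1   0.69 -0.13  0.74  0.   -2.27]
tray -0.66 0 [-0.1   0.69 -0.13  0.74  0.    2.13]
tray -0.66 3.141592653589793 [-0.1   0.69 -0.13  0.74  0.   -1.01]
tray -0.66 -3.141592653589793 [-0.1   0.69 -0.13  0.74  0.   -1.01]
blk -0.204 0 [ 0.39  0.39 -0.47  0.71  0.    2.16]
blk -0.204 3.141592653589793 [ 0.39  0.39 -0.47  0.71  0.   -0.98]
blk -0.204 -3.141592653589793 [ 0.39  0.39 -0.47  0.71  0.   -0.98]
mat 0 0 [-0.11  0.46 -0.6   0.51  0.    1.47]
mat 0 3.141592653589793 [-0.11  0.46 -0.6   0.51  0.   -1.68]
mat 0 -3.141592653589793 [-0.11  0.46 -0.6   0.51  0.   -1.68]
matg 1.57 0 [-0.11  0.46 -0.6   0.51  0.   -0.1 ]
matg 1.57 3.141592653589793 [-0.11  0.46 -0.6   0.51  0.    3.04]
matg 1.57 -3.141592653589793 [-0.11  0.46 -0.6   0.51  0.    3.04]
rack -0.3055 0 [-0.6   0.54 -0.44  0.59  0.    1.28]
rack -0.3055 3.141592653589793 [-0.6   0.54 -0.44  0.59  0.   -1.87]
rack -0.3055 -3.141592653589793 [-0.6   0.54 -0.44  0.59  0.   -1.87]
```

```bash
python3 - <<'E'
from h import *
p=bar(-.084)
movep([*p,.19],down(SPSI)); stt("above")
print(move_l([*p,.101],velocity=.12,until_force=10)); stt("down")
grab(30); s=stt("grab")
for c in ("side","top"): 
    f=grab_frame(c)
    crop(f,*((210,250,160,120) if c=="side" else (140,220,160,120)),5,f"pics/{c}_g1.png")
E
```

```text
above t6.80 p [0.4338 0.2192 0.19  ] F [ 0.3  0.7 -1.1] gap 1.003 q [ 0.32  0.24 -0.42  0.91 -0.    2.09]
False
down t7.69 p [0.4339 0.2198 0.1015] F [-0.2  0.2  0.2] gap 0.997 q [ 0.32  0.35 -0.54  0.69 -0.    2.09]
grab t8.20 p [0.4336 0.2199 0.1015] F [-0.4 -0.1  5. ] gap 0.417 q [ 0.32  0.34 -0.54  0.69  0.    2.09]
```

View pics/side_g1.png

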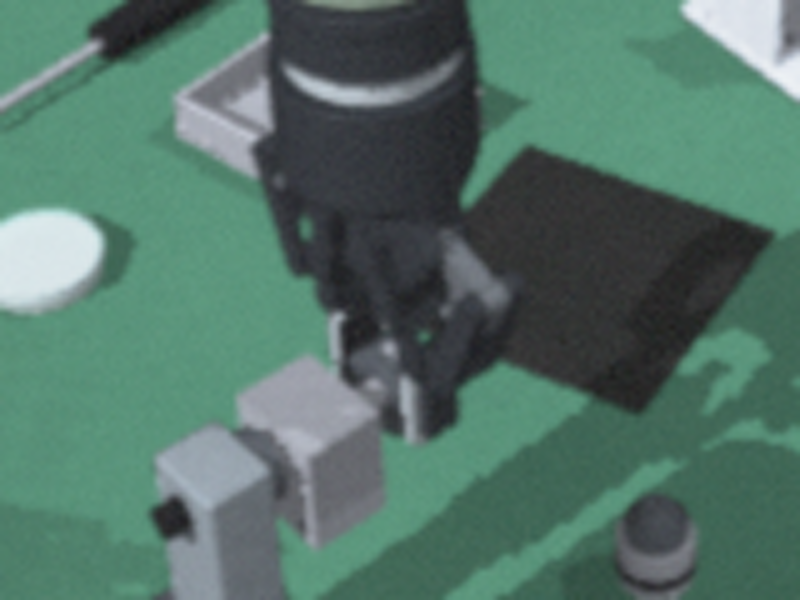

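View pics/top_g1.png

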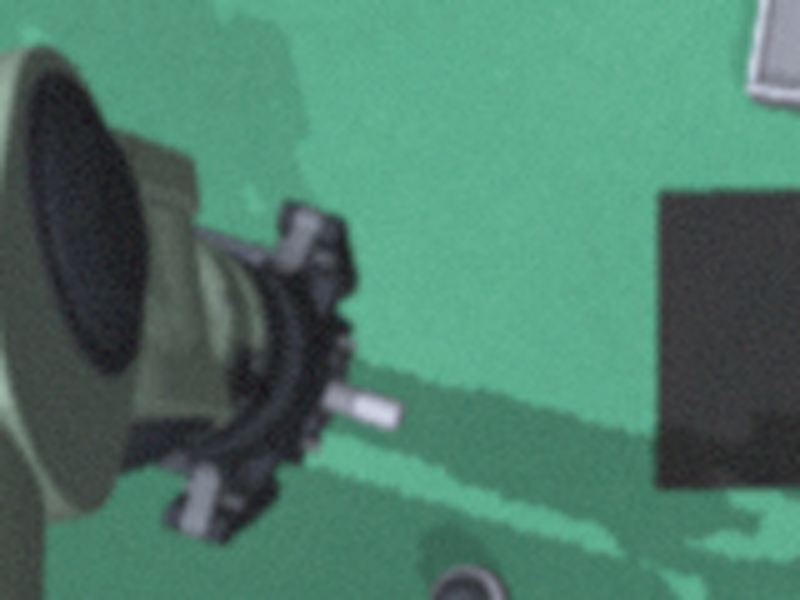

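Collar is held (gap 0.417, about 36 mm), and the side view shows the pads on it around (390,385) of the crop. I lift 2 mm to centre the bore, then slide it off while watching the force.

```bash
python3 - <<'E'
from h import *
p=bar(-.084)
move_l([*p,.1035],velocity=.05); stt("lift")
for y in (-.095,-.112,-.13,-.165):
    move_l([*bar(y),.1035],velocity=.08); s=stt(y)
    if np.linalg.norm(s["contact_force"])>25: print("STOP"); break
E
```

```text
lift t8.55 p [0.4333 0.2197 0.1034] F [ 0.1  0.6 -0.6] gap 0.414 q [ 0.32  0.34 -0.54  0.69 -0.    2.09]
-0.095 t8.83 p [0.4307 0.2083 0.1033] F [ 0.   0.6 -1.2] gap 0.418 q [ 0.3   0.33 -0.55  0.69  0.    2.07]
-0.112 t9.19 p [0.4276 0.1918 0.1035] F [-0.1 -0.5 -0.6] gap 0.417 q [ 0.26  0.31 -0.58  0.68  0.    2.04]
-0.13 t9.57 p [0.4239 0.1742 0.1035] F [-0.1 -0.5 -1.1] gap 0.418 q [ 0.23  0.3  -0.6   0.67  0.    2.  ]
-0.165 t10.15 p [0.4172 0.1403 0.1036] F [-0.2  0.4 -1.3] gap 0.417 q [ 0.16  0.27 -0.65  0.65  0.    1.93]
```

```bash
python3 - <<'E'
from h import *
move_l([.4172,.1403,.15],velocity=.2)
T=[.6537,.0105]
movep([*T,.10],down(-.68)); stt("over")
move_l([*T,.03],velocity=.15); stt("low")
print(move_l([*T,.006],velocity=.03,until_force=4)); stt("touch")
f=grab_frame("side"); crop(f,210,210,160,120,5,"pics/side_g2.png")
f=grab_frame("top"); crop(f,240,160,160,120,5,"pics/top_g2.png")
E
```

```text
over t11.60 p [0.6524 0.0114 0.0995] F [ 0.1  0.5 -0.1] gap 0.413 q [-0.1   0.62 -0.07  0.88  0.    2.15]
low t12.22 p [0.654  0.011  0.0309] F [ 0.6 -0.7 -0.3] gap 0.422 q [-0.1   0.69 -0.13  0.74  0.    2.15]
True
touch t12.85 p [0.6535 0.0105 0.0108] F [-1.1  1.   5.2] gap 0.421 q [-0.1   0.72 -0.15  0.71 -0.    2.15]
```

View pics/side_g2.png

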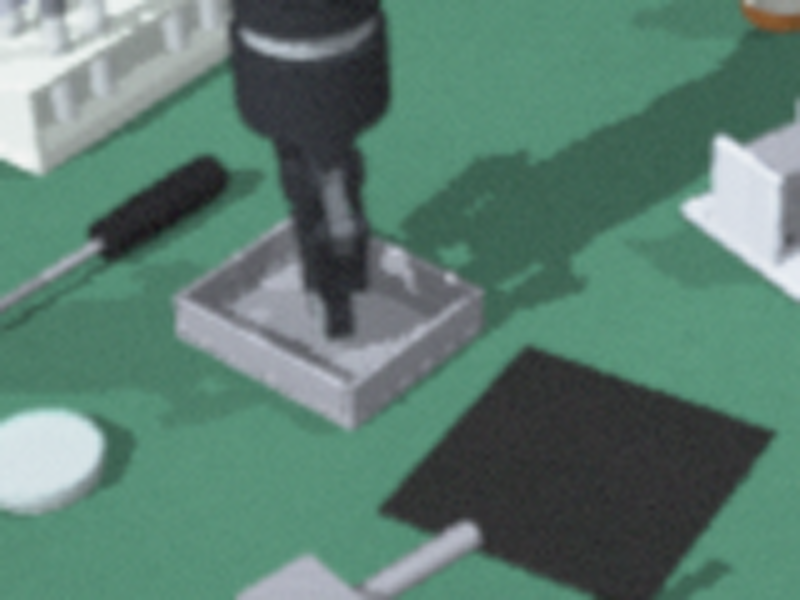

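View pics/top_g2.png

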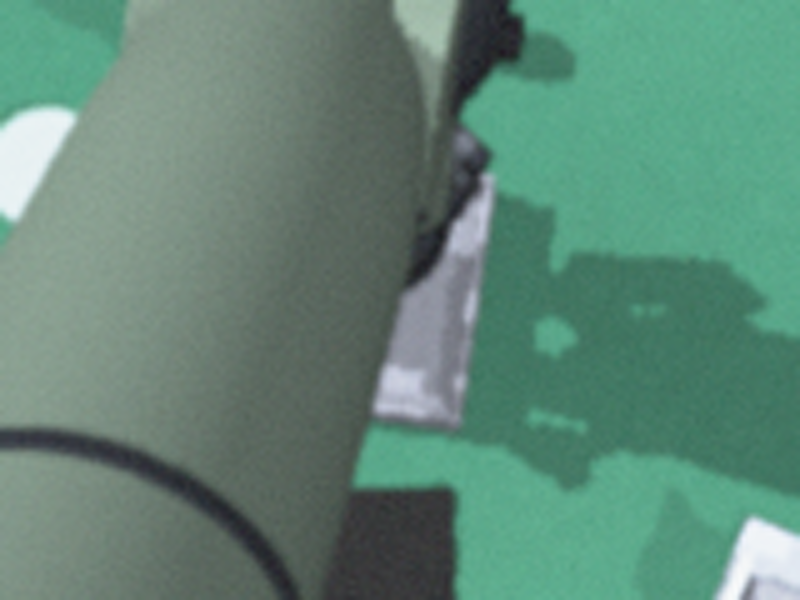

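Touch came at the expected height with the fingers inside the tray, so I release.

```bash
python3 - <<'E'
from h import *
let_go(); stt("open"); sleep(.4)
T=[.6537,.0105]
move_l([*T,.11],velocity=.12); 
for i in range(2):
    f=grab_frame("side"); print([(d["centre"],d["score"]) for d in spot_in("side","collar")]); sleep(.2)
crop(f,210,210,160,120,5,"pics/side_g3.png")
f=grab_frame("top"); crop(f,240,160,160,120,5,"pics/top_g3.png"); stt()
E
```

```text
open t13.49 p [0.6528 0.0106 0.01  ] F [-0.3  0.3 -0.2] gap 1.004 q [-0.1   0.72 -0.15  0.71  0.    2.15]
[([272.4, 268.6], 0.6)]
[([274.7, 268.8], 0.59)]
 t15.53 p [0.6537 0.0105 0.11  ] F [ 0.6 -0.6  0.3] gap 1.000 q [-0.1   0.61 -0.06  0.9   0.    2.15]
```

View pics/side_g3.png

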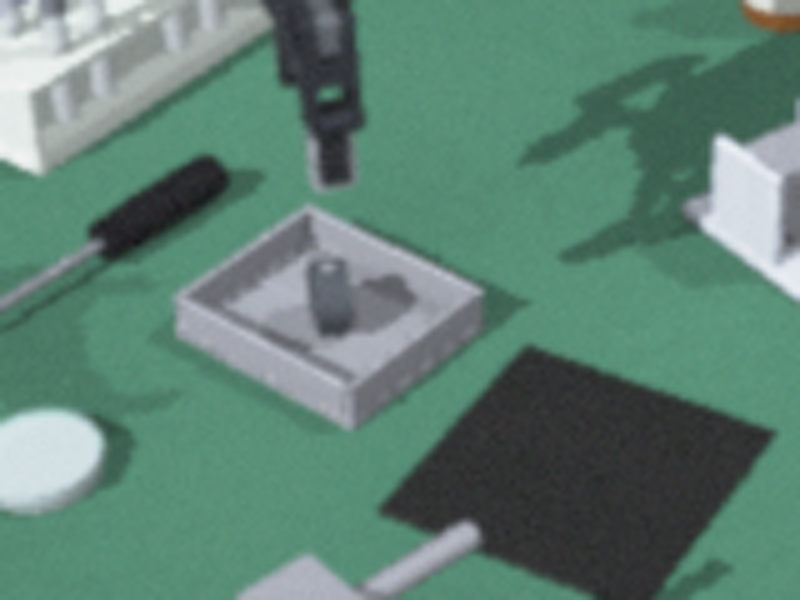

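Collar stands still in the tray middle (crop (330,295)). On to the block.

```bash
python3 - <<'E'
from h import *
move_l([.6537,.0105,.2],velocity=.25)
p=bar(-.043)
movep([*p,.2],down(SPSI)); stt("above")
print(move_l([*p,.097],velocity=.12,until_force=10)); stt("down")
grab(90); s=stt("grab")
move_l([*p,.099],velocity=.05); stt("lift")
f=grab_frame("side"); crop(f,200,250,160,120,5,"pics/side_g4.png")
E
```

```text
above t17.27 p [0.4427 0.2595 0.1999] F [-0.1 -0.4  0.2] gap 1.000 q [ 0.39  0.28 -0.34  0.95 -0.    2.16]
False
down t18.28 p [0.4424 0.26   0.0976] F [ 0.6  1.1 -0.1] gap 0.996 q [ 0.39  0.39 -0.47  0.7   0.    2.16]
grab t18.75 p [0.4423 0.2602 0.0978] F [-0.6  0.2  5.8] gap 0.505 q [ 0.39  0.39 -0.48  0.7   0.    2.16]
lift t19.00 p [0.4411 0.2597 0.0986] F [-0.1 -0.1 -2.4] gap 0.497 q [ 0.39  0.39 -0.47  0.71  0.    2.16]
```

View pics/side_g4.png

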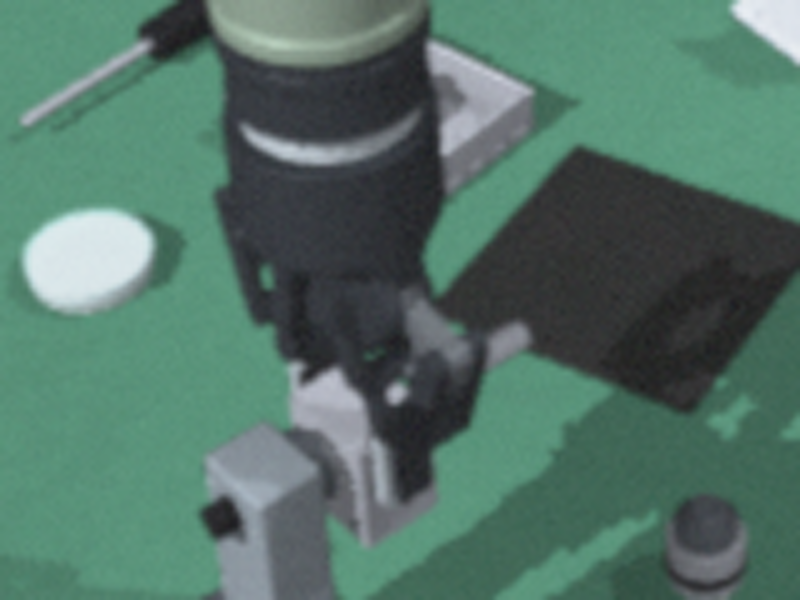

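```bash
python3 - <<'E'
from h import *
for y in (-.06,-.085,-.11,-.135,-.175):
    move_l([*bar(y),.0992],velocity=.09); s=stt(y)
    if np.linalg.norm(s["contact_force"])>25: print("STOP"); break
else:
    P=bar(-.175)
    move_l([*P,.13],velocity=.15)
    M=[.488,.0225]
    movep([*M,.08],down(SPSI)); stt("over mat")
    move_l([*M,.035],velocity=.12)
    print(move_l([*M,.012],velocity=.03,until_force=6)); stt("touch")
    f=grab_frame("side"); crop(f,240,210,160,120,5,"pics/side_g5.png")
E
```

```text
-0.06 t19.39 p [0.4379 0.2425 0.0991] F [-0.   0.  -2.7] gap 0.503 q [ 0.36  0.37 -0.5   0.7   0.    2.13]
-0.085 t19.82 p [0.4332 0.2183 0.0993] F [ 0.2  0.1 -3. ] gap 0.499 q [ 0.31  0.35 -0.54  0.68  0.    2.09]
-0.11 t20.24 p [0.4282 0.1942 0.0993] F [ 1.1 -0.1 -3.1] gap 0.502 q [ 0.27  0.32 -0.58  0.67  0.    2.04]
-0.135 t20.67 p [0.4232 0.1698 0.0993] F [ 0.   0.6 -2.5] gap 0.501 q [ 0.22  0.3  -0.62  0.66  0.    1.99]
-0.175 t21.26 p [0.4153 0.1307 0.0993] F [ 0.5  0.6 -3.6] gap 0.503 q [ 0.13  0.27 -0.66  0.64  0.    1.91]
over mat t22.23 p [0.4869 0.0222 0.0786] F [-0.2 -0.  -3.4] gap 0.499 q [-0.11  0.38 -0.56  0.64  0.    1.67]
True
touch t23.29 p [0.4882 0.0224 0.0209] F [-1.  -0.2  6.2] gap 0.499 q [-0.11  0.47 -0.61  0.49 -0.    1.67]
```

View pics/side_g5.png

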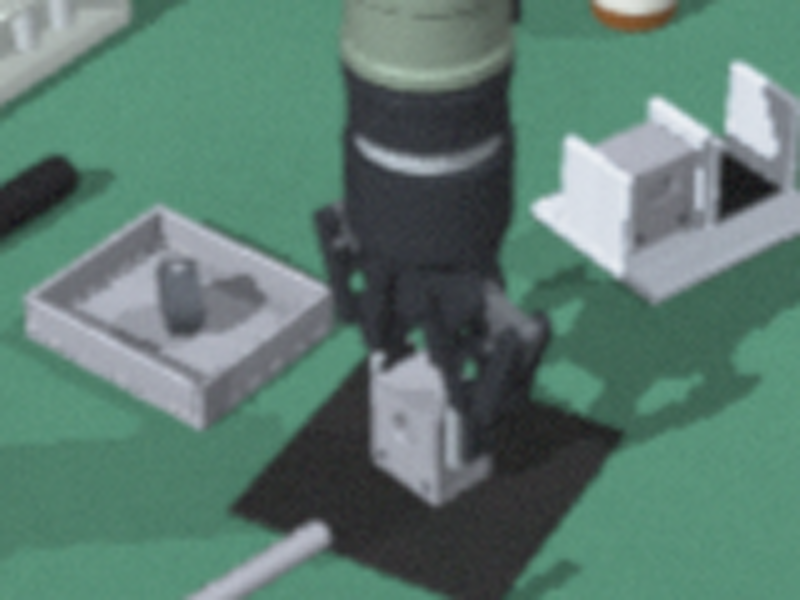

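```bash
python3 - <<'E'
from fit import *
let_go(); sleep(.4); stt("open")
M=[.4882,.0224]
move_l([*M,.10],velocity=.12); sleep(.1); stt()
f=grab_frame("side"); crop(f,240,210,160,120,5,"pics/side_g6.png")
l=silhouettes("side","block"); print([(d["centre"],d["score"],int(d["mask"].sum())) for d in l])
m=l[0]["mask"]
g=grab_frame("top"); l2=silhouettes("top","block"); print([(d["centre"],d["score"],int(d["mask"].sum())) for d in l2]); crop(g,240,220,160,120,5,"pics/top_g6.png")
x,c=fit([f],[m],lambda p:[box(0,0,.003,.044,.034,.05)],[.488,.0224,SPSI]); print(x.round(4),c)
d=x[:2]-M; print("along bore",d@[-np.sin(SPSI),np.cos(SPSI)],"across",d@[np.cos(SPSI),np.sin(SPSI)])
E
```

```text
open t24.24 p [0.4873 0.0226 0.0203] F [ 0.5 -0.6  0. ] gap 0.998 q [-0.11  0.47 -0.61  0.49 -0.    1.67]
 t25.16 p [0.4874 0.0225 0.0991] F [ 0.3 -1.   0.2] gap 1.001 q [-0.11  0.35 -0.53  0.69 -0.    1.67]
[([327.4, 297.1], 0.72, 564)]
[([173.4, 290.8], 0.32, 2045)]
[ 0.487   0.0252 -0.2081] 0.02534522423809532
along bore 0.002511180727574863 across -0.001699465513093897
```

View pics/side_g6.png

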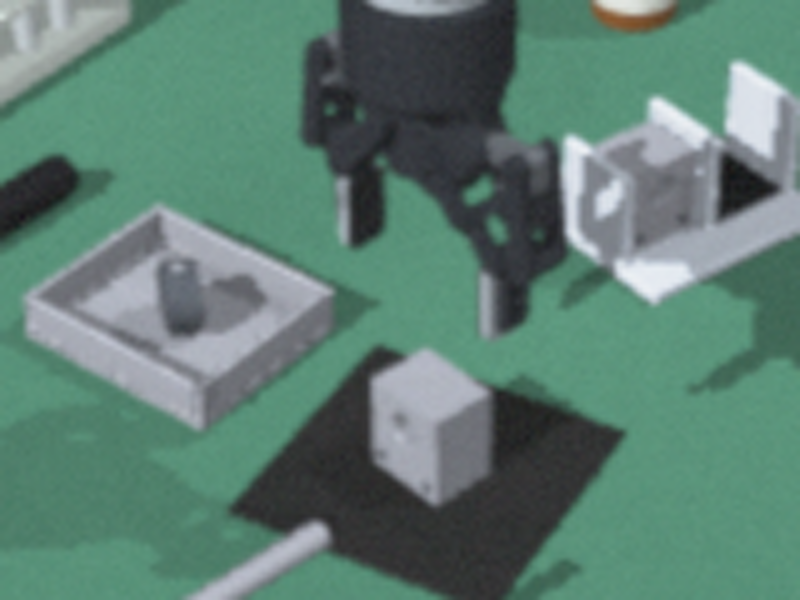

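View pics/top_g6.png

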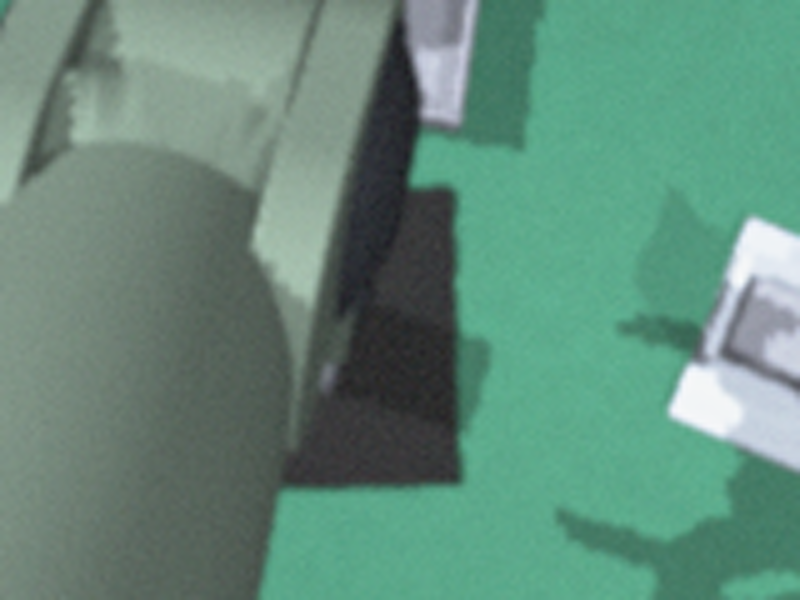

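Block stands upright on the mat (crop (430,425)) and is let go. I regrasp it by the bored faces.

```bash
python3 - <<'E'
from h import *
u=np.array([-np.sin(SPSI),np.cos(SPSI)]); M=np.array([.488,.0225])+.0018*u
psi=SPSI+np.pi/2
movep([*M,.10],down(psi)); stt("rot")
print(move_l([*M,.023],velocity=.12,until_force=8)); stt("down")
grab(90); stt("grab")
move_l([*M,.033],velocity=.05); s=stt("lift")
f=grab_frame("side"); crop(f,240,210,160,120,5,"pics/side_g7.png")
E
```

```text
rot t26.76 p [0.4883 0.0243 0.1   ] F [ 1.  -0.1 -0. ] gap 1.003 q [-0.1   0.35 -0.53  0.69 -0.    0.1 ]
False
down t27.55 p [0.4888 0.0242 0.0234] F [ 0.2  0.2 -0. ] gap 0.998 q [-0.1   0.47 -0.6   0.5   0.    0.1 ]
grab t28.08 p [0.489  0.0239 0.0238] F [-0.7 -1.2  5. ] gap 0.380 q [-0.1   0.47 -0.6   0.5  -0.    0.1 ]
lift t28.43 p [0.4885 0.0243 0.0332] F [ 0.5 -0.3 -3.1] gap 0.382 q [-0.1   0.45 -0.6   0.52  0.    0.1 ]
```

View pics/side_g7.png

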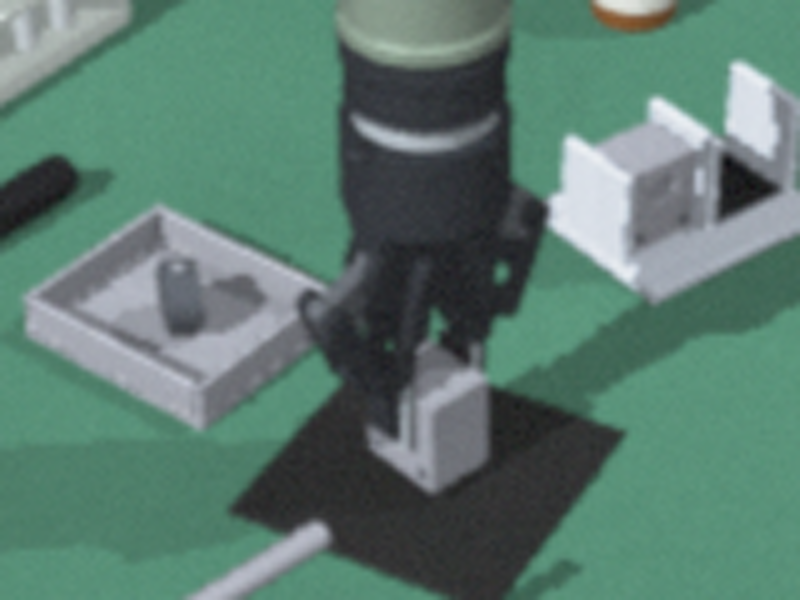

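```bash
python3 - <<'E'
from h import *
s=get_state(); p=s["position"]
psi=-.3065; c,sn=np.cos(psi),np.sin(psi)
L=np.array([.4999,-.2197])+[-sn*-.029,c*-.029]; print(L)
move_l([.4885,.0243,.12],velocity=.2)
movep([*L,.12],down(psi)); stt("over")
print(move_l([*L,.092],velocity=.1,until_force=8)); sleep(.1); stt()
f=grab_frame("side"); crop(f,320,170,130,100,6,"pics/side_g8.png")
g=grab_frame("top"); crop(g,350,240,120,90,6,"pics/top_g8.png")
E
```

```text
[ 0.49115002 -0.24734847]
over t30.15 p [ 0.4904 -0.2461  0.1188] F [ 0.2  1.1 -3.3] gap 0.384 q [-0.6   0.43 -0.35  0.79  0.    1.28]
False
 t30.68 p [ 0.4917 -0.2471  0.0926] F [-0.1 -0.1 -3.1] gap 0.385 q [-0.6   0.46 -0.38  0.73  0.    1.28]
```

View pics/side_g8.png

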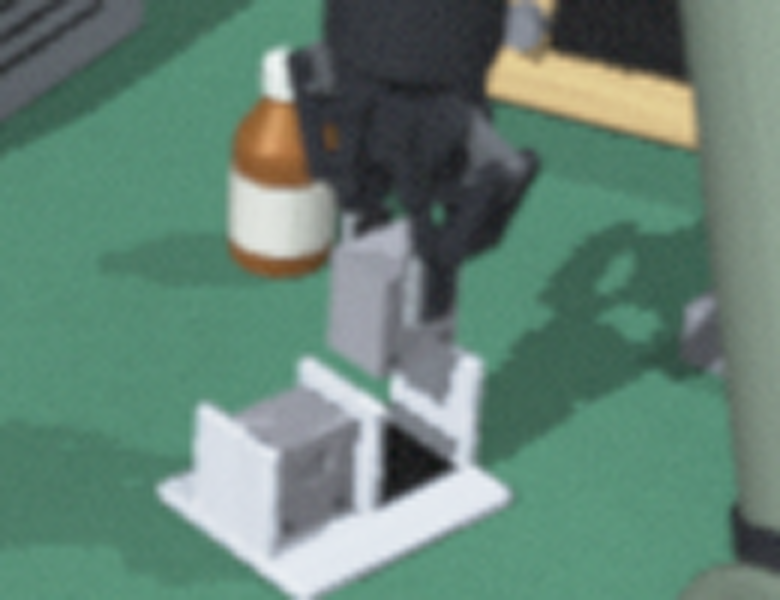

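View pics/top_g8.png

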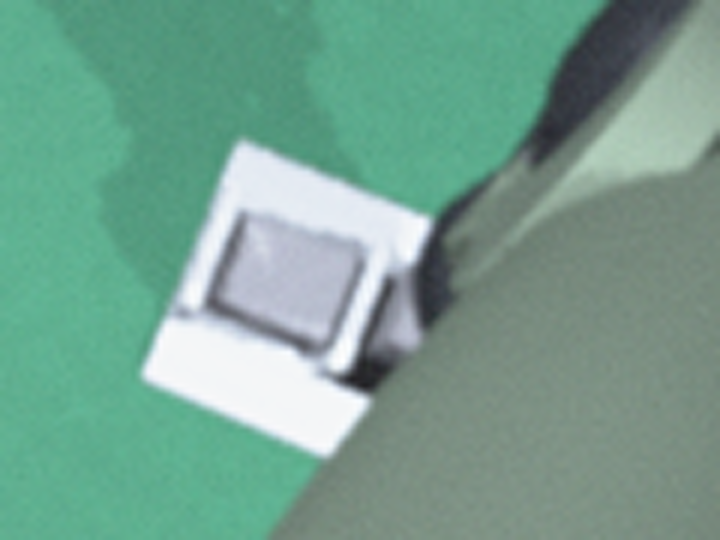

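The block hangs over the channel, aligned with the walls. I lower it with a force guard.

```bash
python3 - <<'E'
from h import *
L=[.49115,-.24735]
for z in (.075,.055,.036):
    h=move_l([*L,z],velocity=.06,until_force=7); s=stt(z)
    if h: print("HIT"); break
else:
    print(move_l([*L,.018],velocity=.03,until_force=6)); stt("touch")
f=grab_frame("side"); crop(f,320,170,130,100,6,"pics/side_g9.png")
E
```

```text
0.075 t31.22 p [ 0.4906 -0.247   0.0743] F [-0.5  0.2 -3.3] gap 0.381 q [-0.6   0.48 -0.4   0.69  0.    1.28]
0.055 t31.70 p [ 0.4908 -0.2471  0.0545] F [ 0.6 -0.5 -2.5] gap 0.385 q [-0.6   0.51 -0.42  0.65  0.    1.28]
0.036 t32.17 p [ 0.4908 -0.2471  0.0355] F [-0.1  0.6 -3.7] gap 0.379 q [-0.6   0.53 -0.43  0.6   0.    1.28]
True
touch t32.55 p [ 0.4917 -0.2477  0.0288] F [-1.1  0.3  5.2] gap 0.385 q [-0.6   0.54 -0.44  0.59 -0.    1.28]
```

View pics/side_g9.png

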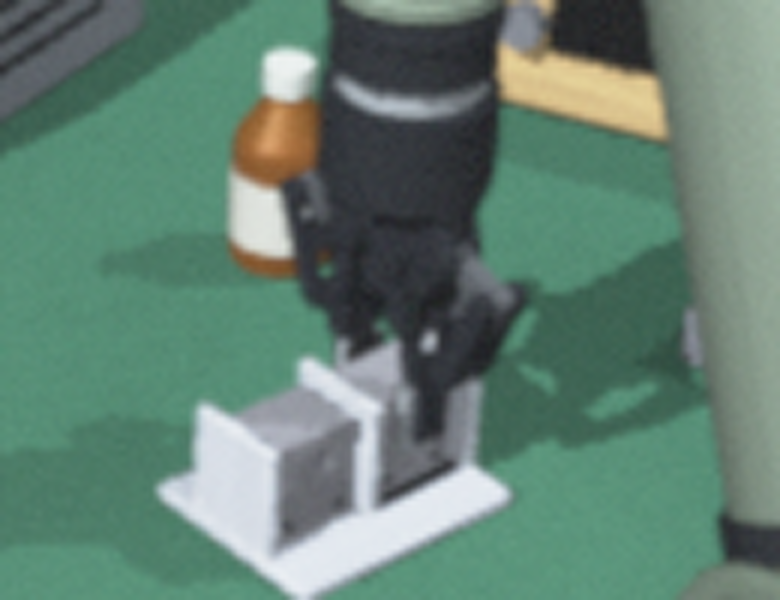

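Contact came at underside height 8 mm, which is the channel floor. I release and inspect.

```bash
python3 - <<'E'
from fit import *
let_go(); sleep(.2); stt("open")
L=[.49115,-.24735]
move_l([*L,.14],velocity=.12)
movep([.40,.0,.30],down(-.3)); sleep(.2)
f=grab_frame("side"); crop(f,320,190,110,80,7,"pics/side_g10.png")
for n in ("collar","block","stored"): print(n,[(d["centre"],d["score"]) for d in spot_in("side",n)])
g=grab_frame("top"); crop(g,350,250,110,80,7,"pics/top_g10.png"); cv2.imwrite("pics/top_all.png",g["img"][:,:,::-1]);cv2.imwrite("pics/side_all.png",f["img"][:,:,::-1])
# expected outline of block in channel vs its top face
p=[.4999,-.2197,-.3065]; c,s=np.cos(p[2]),np.sin(p[2])
for fr,nm,(u,v) in((f,"side",(320,190)),(g,"top",(350,250))):
    im=cv2.imread(f"pics/{nm}_g10.png")
    P=box(0,-.029,.008,.034,.044,.05)[1::2][[0,1,3,2]]; W=np.c_[p[0]+c*P[:,0]-s*P[:,1],p[1]+s*P[:,0]+c*P[:,1],P[:,2]]
    q=(proj(fr,W)-[u,v])*7+3
    cv2.polylines(im,[np.round(q).astype(np.int32)],True,(0,0,255),1,cv2.LINE_AA); cv2.imwrite(f"pics/{nm}_g10.png",im)
stt()
E
```

```text
open t33.37 p [ 0.4907 -0.247   0.0277] F [ 0.3 -0.8 -0.1] gap 1.000 q [-0.6   0.55 -0.44  0.59  0.    1.28]
collar []
block [([387.5, 239.1], 0.84), ([272.5, 268.2], 0.44)]
stored [([368.4, 244.0], 0.6)]
 t36.08 p [ 4.001e-01 -2.000e-04  2.998e-01] F [-0.1  0.2  0.1] gap 1.004 q [-0.19  0.   -0.41  1.16 -0.    1.69]
```

View pics/side_g10.png

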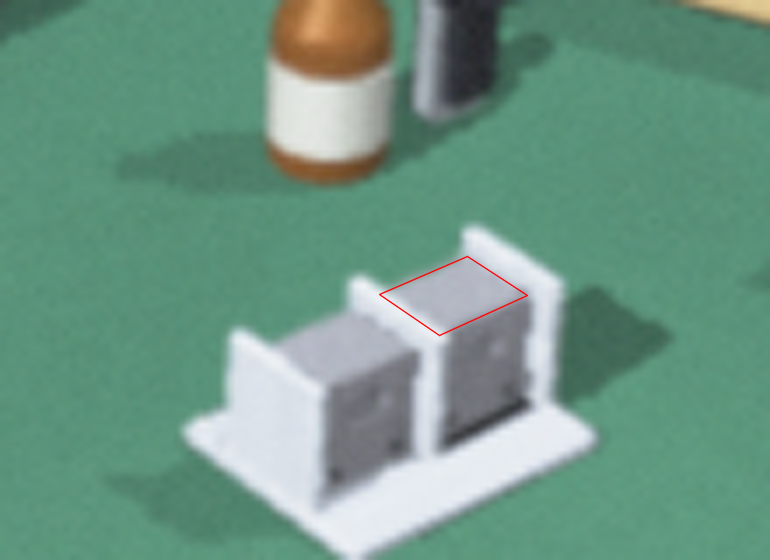

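View pics/top_g10.png

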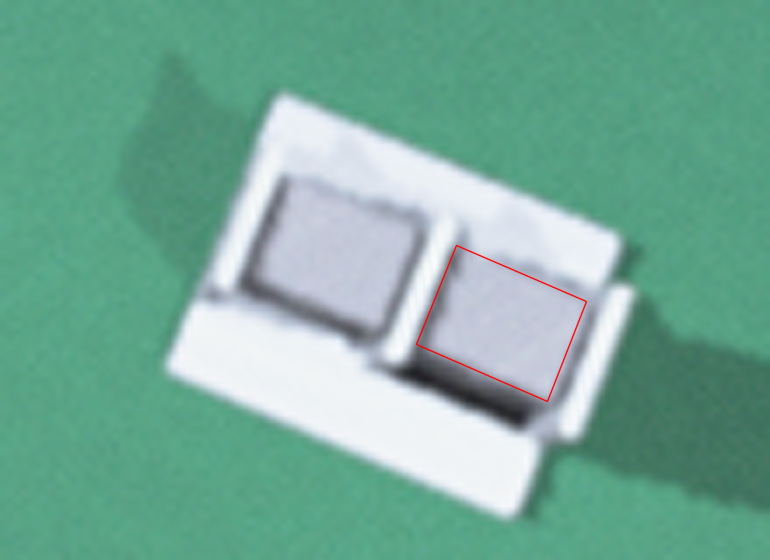

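View pics/side_all.png

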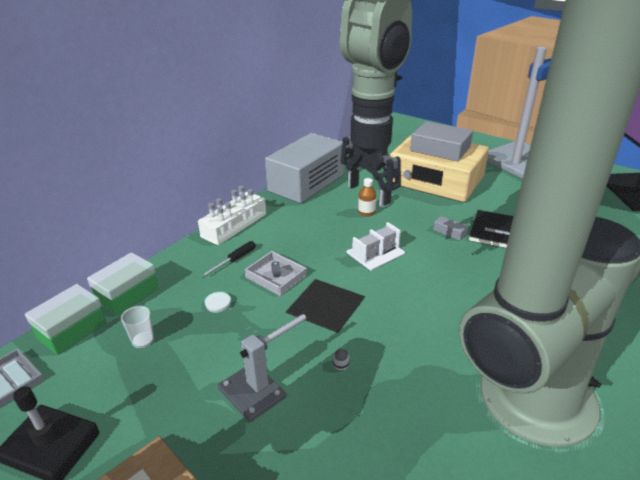

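The block's top face matches the expected outline to within about 3 mm. It stands between the walls at the same height as the stored weight. The collar is in the tray (277,268) and the bystanders have not moved.

```bash
python3 -c "
from cell import *
sign_off(); print(get_state()['clock'])"
```

```text
the job is handed in; nothing more can be done
the job is handed in; nothing more can be done
```

The job is handed in, at about 36 s of the allowed 67 s. No verdict was reported.

- **Collar:** I slid it off the bar with almost no side force and set it down in the tray. It stands still on its rim near the middle of the tray.
- **Block on the mat:** I slid it off the bar and stood it on the mat. I let go and waited 0.4 s before taking it again by its bored faces.
- **Block in the rack:** I lowered it into the empty channel, and it touched down with its underside at about 8 mm, which is the channel floor. In both cameras its top face is within about 3 mm of the expected outline, and it stands upright between the walls at the same height as the stored weight.
- **Other things:** In the last pictures the stored weight and the bystanders look unmoved.

**Checks that failed or disagreed:**
- In the last picture the detection network did not report the collar by name, though it shows plainly at about (277, 268).
- The side view put the block on the mat about 2.5 mm off the gripper's centre along the bore. I shifted the regrasp 1.8 mm to allow for it.
- Early on, the networks' points for the tray, liner and stored weight disagreed between cameras by about 1 to 2 cm, and the first stand fit was wrong. I took the tray and rack positions from outline fits instead and refitted the stand with its base offset free. The top-view fit of the block on the bar still came out about 13 mm off, so I used the side and joint fits for it.

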